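# Draw the drying cupboard's vent flap shut with the hook pole

## Task

The vent flap at the top of the drying cupboard stands open. Take the hook pole from its rest, put the hook down through the ring eye on the flap and draw the flap gently, without jerking or hauling hard (keep under 25 N), fully shut until it clicks home in its spring catch; then unhook and lay the pole back in both slots of its rest. Move the flap only with the pole, and leave the other things on the bench alone.

Things in the scene. Friction and masses are not known exactly. Their poses are not given: they have to be found in the camera images.
- cupboard: fixed wooden drying cupboard, 240 wide, 120 deep, 357 mm high. Origin: middle of the foot of its front face; x from the front into the cupboard, away from the robot, z up. The flap closes its upper front opening, 216 mm wide, between sill (top 133 mm up) and head rail (18 mm thick, underside 315 mm up). The roof board overhangs the front by 10 mm.
- vent_flap (a joint): angle of the vent flap, rad: 0 = shut and home, grows to 0.65 as its top leans into the cupboard. Wooden panel 210 wide, 161 high, 10 mm thick, hinged along its lower edge. It starts at 0.42 to 0.6; its stiff hinge lets it stay wherever it is left and takes about 2 to 4 N at the eye.
- hinge (a point): middle of the flap's hinge line, in the cupboard's front plane, 140 mm above the bench; the line runs along y of the cupboard. Axes those of the cupboard.
- catch (a point): spring roller catch under the head rail, in the middle. The flap's top edge meets it at about 0.08 rad, where the pull needed at the eye rises to roughly 6 to 12 N; past about 0.03 rad the catch itself presses the flap on to its solid stop at 0, the pull needed falls away, and the catch holds it there.
- eye (a point): centre of the steel ring eye on the robot's side of the flap, middle of its width. Ring fixed to the flap, inside diameter 26 mm, wire 5 mm. Axes those of the flap: z up along the flap (the ring's axis, vertical when shut), x to the flap. Centre 85 mm from the hinge line along the flap and 28 mm in front of the hinge line, so level with z 225 mm when shut.
- hook_pole: hook pole, 0.2 kg. Origin: centre of its wooden grip (160 long, 18 wide, 22 mm high); x along the pole to the hook, z up. A 6 mm steel rod runs on from the grip on its axis and ends in a hook bent straight down; its tip is 39 mm below the axis, and the eye should bear about half-way down it.
- rod_mouth (a point): front end of the grip's brass ferrule, 94 mm ahead of the pole's origin on its axis; axes as the pole. Out of it comes the telescopic rod, clamped very stiff: the hook's shank is 156 to 186 mm ahead of the pole's origin (foremost face of the hook 5 mm further). The setting differs each time and is not reported: look or feel for it; do not try to change it.
- pole_rest: fixed steel rest: foot 150 x 56 x 8 mm, two slotted uprights 10 mm thick, 116 mm apart along its x. Origin: centre of the foot's underside; x along the lying pole to the hook. The grip lies in both slots (23 mm wide, flared at the top, floors 120, tops 145 mm up), pole origin within some 6 mm of the rest's middle, axis 131 mm up. Free grip between uprights: 106 mm.
- masking_tape: bystander: roll of masking tape lying flat, 104 x 102 x 25 mm; origin at the centre of its underside
- nippers: bystander: pair of nippers lying flat, 60 x 189 x 15 mm; origin at the centre of the underside
- smalti_2: bystander: lump of slab glass, 37 x 36 x 10 mm; origin at the centre of the underside

How it is judged:
On the way, in this order (a step that is already met when the one before it is completed fails the run):
1. the pole is lifted out of its rest (height (world z) of hook_pole above 0.19 m), for 0.1 s.
2. the pole is drawing the flap (value of joint vent_flap between 0.05 and 0.38 rad and contact force between hook_pole and vent_flap above 0.5 N), for 0.1 s.
3. the flap is shut in its catch (value of joint vent_flap below 0.02 rad), for 0.2 s.
At the end, for the whole second after the job is handed in: the flap is shut (within 0.02 rad of its stop), and the pole lies at rest in both slots of its rest: grip axis 126 to 137 mm up, in line with the rest within 0.1 rad, upright within 0.25 rad, and its origin no farther than about 40 mm along from the rest's middle (value of joint vent_flap below 0.02 rad and distance between hook_pole and pole_rest below 0.137 m and z of hook_pole in the frame of pole_rest between 0.126 and 0.137 m and angle between the x axis of hook_pole and the x axis of pole_rest, either way round below 0.1 rad and angle between hook_pole's own z axis and vertical below 0.25 rad and linear speed of hook_pole below 0.02 m/s); the robot touches nothing.
It fails at once if the pole pulls or pushes on the flap with more than 25 N, or on the cupboard with more than 40 N (contact force between hook_pole and cupboard above 40 N or contact force between hook_pole and vent_flap above 25 N).
It fails at once if the robot itself touches the flap (contact force between any of the fingers, the arm and vent_flap above 0.5 N).
It fails at once if a bystander is moved (distance of any of masking_tape, nippers, smalti_2 from where it was at the start of the episode above 0.025 m).
It also fails if it takes over 67 s, if anything falls off the work surface, if the arm or the gripper's body presses on something with over 40 N, if the wrist force passes 120 N, or if a joint passes its speed limit or range.

## Robot

A 6-joint arm with a two-finger parallel gripper is mounted at the origin on a cart in front of the work surface, level with it; the furniture and walls round the work are solid. World frame = base frame: x ahead of the robot, y to its left, z up, the work surface at z = 0. Lengths are in m, angles in rad, forces in N, time in s.
With the tool pointing down it reaches from about 0.275 to 0.725 m from the base axis. Payload 15.9 kg.
Tool frame: the origin (TCP) lies midway between the tips of the shut fingers; the grasp point (between the pads) lies 19 mm behind it; z points along the fingers, y is the direction in which the jaws open and shut (so a half turn about z gives the same grasp; the last joint's range is limited). The gripper opens to 85 mm and grips with 20 to 120 N. Pads are 22 mm wide; open, the fingers measure 114 mm over their backs; the gripper's body (76 mm by 85 mm) begins 54 mm behind the grasp point. The pads swing forward as they close: fully open they stand 13 mm farther back than shut.
Start: joints at [-1.338, 0.213, -0.034, 1.323, 0, 1.571], TCP at [0.115, -0.486, 0.205] pointing down, gripper open.
Joint ranges: [-2.98, 2.98], [-0.74, 1.72], [-1.14, 1.35], [-2.1, 2.04], [-1.57, 1.44], [-3.14, 3.14]. Speed limits (rad/s): [1.89, 1.89, 2.39, 2.57, 3.14, 3.14].

## Interface

Orientations are given as a 3x3 rotation matrix whose columns are the frame's x, y, z axes.
In Python, from station import monitor, cams, ticket gives the robot as it stands. The module is installed in compiled form; this text tells all that it offers.
- The arm moves only by the tool send_rows, never from a script. Its argument "plan" is a list of rows, each a list of 3 entries, a list of its own where there are three numbers: the opening, from -1 (shut) to 1 (fully open), so that 0 is half open, then the shift along the tool's x, y, z in mm, then the turn, a rotation vector about the tool's x, y, z in rad. A call has 1 to 5 rows; each row is the pose to reach, as a shift and turn from the pose commanded when the call began, along the tool's axes at that moment; what a row does not reach only later rows make up. A row lasts 1/10 s, in which the tool goes at most 50 mm and 8.59 degrees, less where a joint would pass 70% of its speed; a pose out of reach is approached as far as the arm can. A call with a gripper value outside its range is refused whole. The fingers move at their own pace and stop on an object; "grip_force" is the grip in N (left out, the last holds). Time passes only in rows, so rows that repeat a pose let the fingers close. It gives the time, the measured TCP pose, the force and the opening at its end, in the units of the state.
- monitor.get_obs(): the state, without advancing time (a new reading comes with each control period).
- cams.get_image(name): name is "scene" or "top" or "wrist"; returns a dict with "pixels" (384x512x3 uint8, blue, green, red), "depth" (384x512 float32, m along the optical axis (not along the pixel's ray), 0 where there is no reading), "fov_y" (degrees; the focal length in pixels is half the picture's height over the tangent of half this angle, whatever the lens; pixels are square), "cx", "cy" (the principal point, pixels), "R" (3x3) and "t" (3): a world point X has camera coordinates R X + t. Camera axes: x right, y down, z forward; pixel columns grow to the right and rows downward; lengths in m; the calibration is good to about 2 mm. A picture is of the moment at which its call begins.
- ticket.hand_in(): hands the job in, once; it reports no verdict.
The state is a dict: "t": time; "q": joint angles; "qd": joint speeds; "joint_efforts": joint torques, N m; "tcp_pos": TCP position; "tool_rot": TCP orientation; "force": force on the tool from outside, world axes, zero at the start; "moment": the same for the moment, N m; "gripper_width": finger opening in m.
Only numpy, scipy, OpenCV 4.12 (cv2) and the standard library are available. Lean on these libraries where they do the work, as an engineer would, in place of code of your own. Each camera call takes 0.05 s, during which the arm holds its last target. There are 200 camera calls.

## Working session

There is one attempt and no reset: what is moved stays moved. The work goes in short steps, Python scripts to look and compute and a tool call to move; the robot and the scene stay as the last step left them, time stands still between calls to the robot, and variables do not carry over. Pictures are saved under pics/ and viewed, about 8 in all and at most 12, crops included, and the job is handed in when it is done.

Besides the shell and the picture viewer there is one more tool, called after ">>>" as a command line: name --argument value ..., lists and objects as JSON in quotes. send_rows: Moves the arm, as the interface text tells. Its arguments: {"type":"object","properties":{"plan":{"type":"array"},"grip_force":{"type":"number"}},"required":["plan"]}

```bash
mkdir -p pics; cat > h.py <<'E'
import numpy as np, cv2
from station import monitor, cams, ticket
def grab(n):
    d=cams.get_image(n); np.savez('%s.npz'%n,**d); return d
def load(n): return dict(np.load('%s.npz'%n))
def f(d): return d['pixels'].shape[0]/2/np.tan(np.radians(float(d['fov_y']))/2)
def pts(d):
    h,w=d['depth'].shape; u,v=np.meshgrid(np.arange(w),np.arange(h)); z=d['depth']
    c=np.stack([(u-d['cx'])/f(d)*z,(v-d['cy'])/f(d)*z,z],-1)
    return (c-d['t'])@d['R']   # R^T(c-t)
def proj(d,X):
    c=np.asarray(X)@d['R'].T+d['t']; return c[...,:2]/c[...,2:]*f(d)+[float(d['cx']),float(d['cy'])]
E
python3 - <<'E'
from h import *
o=monitor.get_obs(); print({k:np.round(v,3).tolist() for k,v in o.items()})
ims=[]
for n in ['scene','top']:
    d=grab(n); ims.append(d['pixels']); print(n,d['fov_y'],d['cx'],d['cy'],np.round(d['R'].T@-d['t'],3),np.round(d['R'],2).tolist(),(d['depth']>0).mean())
cv2.imwrite('pics/a.png',cv2.resize(ims[0],(800,600),interpolation=cv2.INTER_CUBIC)); cv2.imwrite('pics/b.png',cv2.resize(ims[1],(800,600),interpolation=cv2.INTER_CUBIC))
E
```

```text
{'t': 0.0, 'q': [-1.338, 0.213, -0.035, 1.323, 0.0, 1.571], 'qd': [-0.002, 0.001, 0.0, -0.0, -0.001, -0.001], 'joint_efforts': [-0.006, -68.615, 48.713, 0.017, -0.0, 0.0], 'tcp_pos': [0.115, -0.486, 0.205], 'tool_rot': [[0.973, 0.231, -0.0], [0.231, -0.973, 0.001], [0.0, -0.001, -1.0]], 'force': [-0.288, 0.524, -0.671], 'moment': [0.003, -0.027, -0.068], 'gripper_width': 0.085}
scene 57.89637194225399 253.80310489334582 190.34203032074583 [0.292 0.808 0.874] [[-0.91, -0.41, -0.0], [-0.29, 0.64, -0.71], [0.3, -0.65, -0.7]] 0.9957122802734375
top 50.81430390408056 261.22569851947185 191.93474057922458 [0.468 0.217 1.276] [[0.0, -1.0, 0.01], [-1.0, -0.01, -0.08], [0.08, -0.01, -1.0]] 0.9958902994791666
```

View pics/a.png

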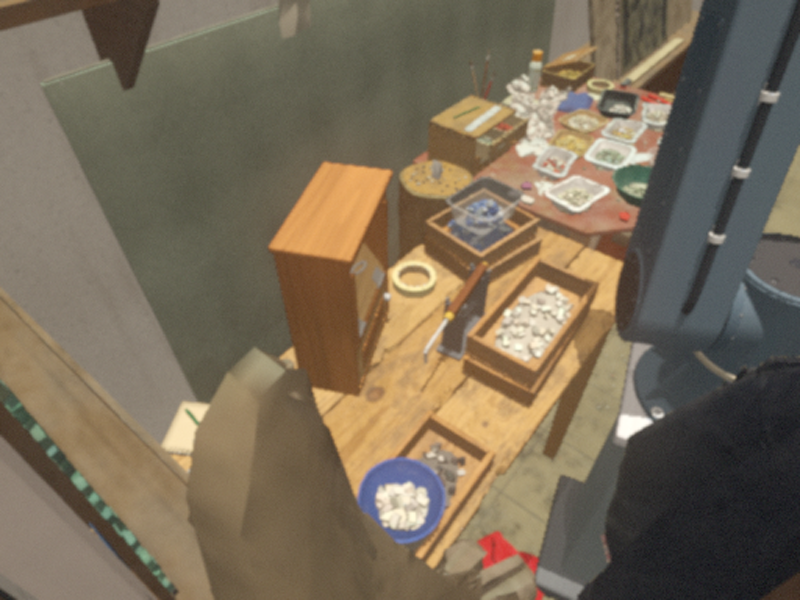

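View pics/b.png

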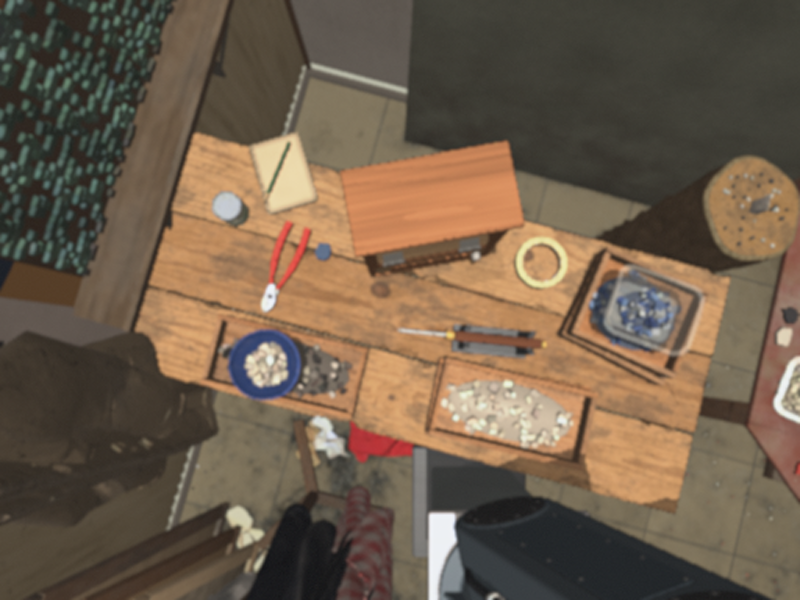

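The top view shows the cupboard roof at about (430,195), front facing the robot. The pole lies in its rest with the grip around (495,340) and the hook pointing left (+y) to (400,330). The tape, nippers and a blue cube lie nearby.

```bash
python3 - <<'E'
from h import *
d=load('top'); P=pts(d)
def rect(m,name):
    q=P[m].astype(np.float32); r=cv2.minAreaRect(q[:,:2]*1000); print(name,m.sum(),'z',np.round(np.percentile(q[:,2],[5,50,95]),3),np.round(r[0],1),np.round(r[1],1),round(r[2],1)); print(np.round(cv2.boxPoints(r)).tolist()); return q
x,y,z=P[...,0],P[...,1],P[...,2]
def big(m,near):
    m=cv2.morphologyEx(m.astype(np.uint8),cv2.MORPH_OPEN,np.ones((2,2),np.uint8)); n,l=cv2.connectedComponents(m); return l
# pixel guesses (800x600 -> 512x384: *0.64)
def comp(m,u,v):
    n,l=cv2.connectedComponents(m.astype(np.uint8)); return l==l[int(v*.64),int(u*.64)]
rect(comp((z>.34)&(z<.375),430,195),'roof')
box=(np.abs(np.mgrid[:384,:512][0]-340*.64)<25)&(np.abs(np.mgrid[:384,:512][1]-480*.64)<60)
q=rect(box&(z>.118)&(z<.16),'pole')
g=rect(comp(box&(z>.118)&(z<.16),510,341),'polecomp')
rect(box&(z>.003)&(z<.014)&(d['pixels'].max(-1)<110),'foot')
c=g[:,:2].mean(0);_,_,V=np.linalg.svd(g[:,:2]-c); print('axis',V[0]); 
im=d['pixels'][150:240,200:380]; im=cv2.resize(im,None,fx=4,fy=4,interpolation=cv2.INTER_CUBIC)
im2=load('scene'); Ps=pts(im2); c2=im2['pixels'][140:240,165:325]; c2=cv2.resize(c2,None,fx=4.5,fy=4.5,interpolation=cv2.INTER_CUBIC)
w=720; im=cv2.resize(im,(450,225)); 
cv2.imwrite('pics/c.png',np.vstack([np.pad(im,((0,0),(0,c2.shape[1]-450),(0,0))),c2][0:2])[:680]); print(c2.shape)
E
python3 - <<'E'
import cv2;i=cv2.imread('pics/c.png');print(i.shape);cv2.imwrite('pics/c2.png',cv2.resize(i,(int(i.shape[1]*600/i.shape[0]),600)))
E
```

```text
roof 6187 z [0.353 0.356 0.359] [694.9 169.7] [133.3 256.3] 10.7
[[606.0, 283.0], [653.0, 31.0], [784.0, 56.0], [737.0, 308.0]]
pole 562 z [0.13  0.14  0.145] [494.6  86.7] [266.3  43.1] 84.8
[[461.0, -44.0], [504.0, -48.0], [528.0, 217.0], [485.0, 221.0]]
polecomp 562 z [0.13  0.14  0.145] [494.6  86.7] [266.3  43.1] 84.8
[[461.0, -44.0], [504.0, -48.0], [528.0, 217.0], [485.0, 221.0]]
foot 49 z [0.005 0.01  0.013] [499.7 -17.7] [ 82.5 244. ] 11.3
[[435.0, 94.0], [483.0, -145.0], [564.0, -129.0], [516.0, 110.0]]
axis [0.09424331 0.9955492 ]
(450, 720, 3)
(675, 720, 3)
```

View pics/c2.png

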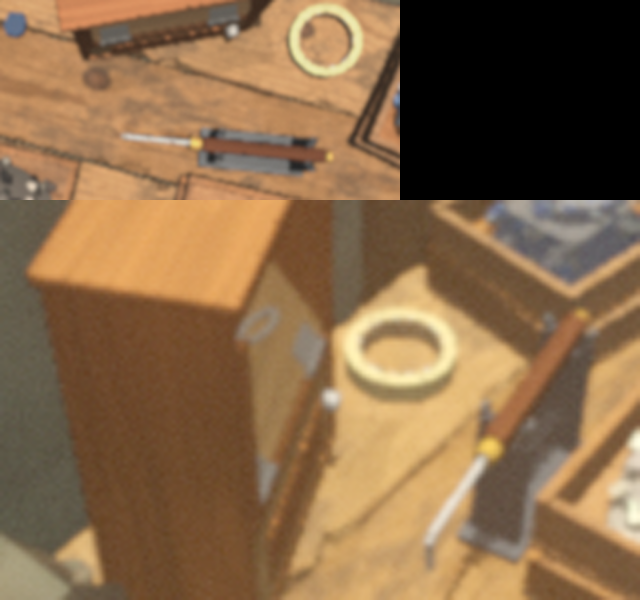

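Ring eye: grey ring at crop (258,323), so scene pixel ≈(229.5,171). I'll refine the eye ray, the pole and the rod tip.

```bash
cat >> h.py <<'E'
def ray(d,uv,n,c):
    """intersect pixel ray with plane n.X=c"""
    o=-d['R'].T@d['t']; v=d['R'].T@np.array([(uv[0]-d['cx'])/f(d),(uv[1]-d['cy'])/f(d),1.]); return o+v*(c-o@n)/(v@n)
from scipy.spatial.transform import Rotation as Ro
def goal(p,yaw,pitch=0.0,o=None):
    """shift (mm) and turn from now to TCP p with tool x at yaw (deg), pointing down"""
    o=o or monitor.get_obs(); R=np.array(o['tool_rot']); c,s=np.cos(np.radians(yaw)),np.sin(np.radians(yaw))
    T=np.array([[c,s,0],[s,-c,0],[0,0,-1.]])
    print('shift',np.round(R.T@(np.array(p)-o['tcp_pos'])*1000,1),'turn',np.round(Ro.from_matrix(R.T@T).as_rotvec(),3))
E
python3 - <<'E'
from h import *
d=load('scene'); 
cx=np.array([np.cos(np.radians(10.7)),np.sin(np.radians(10.7)),0]); cy=np.array([-cx[1],cx[0],0]); O=np.array([.641,.159,0])
e=ray(d,(229.5,170.7),cy,cy@O); print('eye',e,'cup frame',(e-O)@cx,e[2],'depth pt',pts(d)[166:176,226:234].reshape(-1,3).min(0))
for th in (.42,.5,.6): print(th,-28*np.cos(th)+85*np.sin(th),140+28*np.sin(th)+85*np.cos(th))
d=load('top'); px=d['pixels'].astype(int); hsv=cv2.cvtColor(d['pixels'],cv2.COLOR_BGR2HSV)
for (u,v) in [(330,217),(310,216),(347,219),(288,214),(270,212),(260,211)]: print(u,v,px[v,u],hsv[v,u],np.round(pts(d)[v,u],3))
P=pts(d)
# rows: print along the pole
for u in list(range(246,268,2))+list(range(282,296,2))+list(range(338,356,2)):
    k=slice(205,226); print(u,[int(a) for a in px[k,u].sum(-1)//3])
E
```

```text
eye [0.66169632 0.16291061 0.22569016] cup frame 0.021062543092876758 0.22569016204409698 depth pt [0.6167212  0.09649712 0.17198883]
0.42 9.093148181318828 229.02985261221417
0.5 16.178859048426816 228.01843284159935
0.6 24.885213021107013 225.96351652238366
330 217 [ 56  78 124] [ 10 140 124] [0.489 0.008 0.141]
310 216 [ 60  83 132] [ 10 139 132] [0.492 0.065 0.143]
347 219 [ 87 149 187] [ 19 136 187] [ 0.484 -0.04   0.137]
288 214 [118 213 237] [ 24 128 237] [0.497 0.126 0.141]
270 212 [185 198 210] [ 16  30 210] [0.502 0.177 0.136]
260 211 [186 195 204] [ 15  23 204] [0.505 0.205 0.133]
246 [145, 138, 134, 133, 134, 136, 139, 139, 134, 131, 129, 129, 129, 130, 126, 119, 109, 101, 94, 110, 142]
248 [142, 136, 135, 138, 139, 139, 141, 144, 141, 135, 131, 134, 137, 137, 136, 133, 127, 114, 98, 96, 123]
250 [149, 146, 139, 132, 132, 133, 135, 140, 143, 139, 134, 136, 138, 140, 138, 137, 133, 134, 128, 109, 105]
252 [158, 157, 151, 140, 130, 125, 129, 140, 149, 149, 144, 144, 146, 145, 143, 140, 138, 139, 131, 114, 104]
254 [154, 152, 150, 148, 146, 148, 151, 150, 149, 150, 149, 149,
[... 1704 characters left out ...]
3, 113, 96, 89, 91, 91, 89, 94, 115, 128, 126]
344 [140, 140, 139, 141, 141, 140, 137, 135, 138, 141, 139, 122, 99, 90, 90, 91, 89, 97, 122, 140, 143]
346 [140, 139, 141, 141, 141, 143, 143, 143, 143, 142, 139, 129, 113, 104, 108, 114, 113, 113, 128, 139, 140]
348 [136, 136, 138, 139, 139, 142, 145, 146, 145, 145, 143, 138, 132, 143, 163, 173, 164, 144, 133, 136, 135]
350 [140, 138, 138, 139, 138, 141, 142, 141, 140, 138, 139, 139, 139, 145, 146, 147, 144, 137, 135, 137, 137]
352 [136, 136, 139, 140, 140, 141, 141, 139, 137, 135, 137, 141, 143, 143, 144, 141, 139, 136, 137, 137, 136]
354 [135, 139, 142, 143, 142, 140, 139, 136, 134, 135, 137, 140, 142, 140, 139, 139, 140, 137, 134, 132, 132]
```

```bash
python3 - <<'E'
from h import *
d=load('top'); z=np.array([0,0,1.])
R={k:ray(d,uv,z,h) for k,uv,h in [('tip',(255.3,211),.132),('fer',(283.5,213.6),.138),('ferback',(290.8,214.2),.14),('grip310',(310,216.4),.142),('rearend',(346.6,220),.142)]}
for k,v in R.items(): print(k,np.round(v,4))
px=d['pixels']
hsv=cv2.cvtColor(px,cv2.COLOR_BGR2HSV)
for u in range(280,294): print(u,hsv[213,u],hsv[214,u])
# grip centreline by red-brown mask
m=(hsv[...,0]<14)&(hsv[...,1]>110)&(hsv[...,2]<150); ys,xs=np.nonzero(m[208:226,292:346]); ys+=208; xs+=292
C=np.array([ray(d,(a,b),z,.142) for a,b in zip(xs,ys)])[:,:2]; c=C.mean(0); V=np.linalg.svd(C-c)[2][0]; V*=np.sign(V[1]); print(len(C),c,V,np.degrees(np.arctan2(V[1],V[0])),'extent',np.percentile((C-c)@V,[0,2,98,100]))
ax=R['tip'][:2]-c; print('tip from c',ax@V,ax@[-V[1],V[0]])
o=(R['fer'][:2]-c)@V; print('fer from c',o)
E
```

```text
tip [0.5052 0.2183 0.132 ]
fer [0.498  0.1389 0.138 ]
ferback [0.4964 0.1185 0.14  ]
grip310 [0.4904 0.0648 0.142 ]
rearend [ 0.4808 -0.0381  0.142 ]
280 [ 17  26 203] [ 15  43 209]
281 [ 21  22 201] [ 18  36 208]
282 [ 21  21 199] [ 17  28 208]
283 [ 20  20 194] [ 18  25 201]
284 [ 16  30 188] [ 16  32 193]
285 [ 19  70 199] [ 19  72 205]
286 [ 21 117 223] [ 22 115 227]
287 [ 23 131 230] [ 25 126 235]
288 [ 22 134 230] [ 24 128 237]
289 [ 19 139 226] [ 21 134 234]
290 [ 18 141 195] [ 19 140 210]
291 [ 15 141 145] [ 16 139 154]
292 [ 10 136 124] [ 10 137 130]
293 [  9 137 127] [  9 137 132]
279 [0.48825111 0.0373329 ] [0.09433063 0.99554092] 84.58720506446052 extent [-0.07173006 -0.06965903  0.07550413  0.07870077]
tip from c 0.18173432443170087 0.00018438446184189592
fer from c 0.10202696691733518
```

>>> send_rows --plan '[[1,[50,-45,-10],[0,0,-0.14]],[1,[98,-90,-25],[0,0,-0.28]],[1,[147,-135,-40],[0,0,-0.42]],[1,[196,-180,-50],[0,0,-0.56]],[1,[245,-225,-60],[0,0,-0.7]]]'

```text
t: 0.6
tcp_pos: [0.2536, -0.2813, 0.2513]
tool_rot: [[0.592, 0.806, 0.0], [0.806, -0.592, -0.0], [0.0, 0.0, -1.0]]
force: [1.1, -1.5, -0.2]
gripper_width: 0.0858
```

```bash
python3 -c "
from h import *
o=monitor.get_obs();print(o['t'],o['q'],o['tcp_pos']);goal([.4885,.0395,.24],84.6,o=o)"
```

```text
0.6 [-8.37229726e-01 -4.09691572e-02 -1.99584013e-01  1.41202310e+00
  3.54533822e-05  1.36650213e+00] [ 0.25357439 -0.28130578  0.25128409]
shift [ 3.976e+02 -3.000e-01  1.130e+01] turn [ 0.     0.    -0.539]
```

q6 would run out of range at the cupboard, so I take the half-turn grasp (tool x yaw 264.6°).

>>> send_rows --plan '[[1,[40,0,0],[0,0,-0.145]],[1,[80,0,0],[0,0,-0.29]],[1,[120,0,0],[0,0,-0.435]],[1,[160,0,0],[0,0,-0.58]],[1,[200,0,0],[0,0,-0.725]]]'

```text
t: 1.1
tcp_pos: [0.3728, -0.1208, 0.2509]
tool_rot: [[-0.093, 0.996, -0.0], [0.996, 0.093, -0.0], [-0.0, -0.0, -1.0]]
force: [1.5, -0.6, 0.0]
gripper_width: 0.0856
```

>>> send_rows --plan '[[1,[0,0,0],[0,0,-0.145]],[1,[0,0,0],[0,0,-0.29]],[1,[0,0,0],[0,0,-0.435]],[1,[0,0,0],[0,0,-0.58]],[1,[0,0,0],[0,0,-0.725]]]'

```text
t: 1.6
tcp_pos: [0.3721, -0.1223, 0.2508]
tool_rot: [[-0.73, 0.684, -0.001], [0.684, 0.73, 0.0], [0.001, -0.0, -1.0]]
force: [-0.6, -0.2, 0.7]
gripper_width: 0.0854
```

>>> send_rows --plan '[[1,[0,0,0],[0,0,-0.145]],[1,[0,0,0],[0,0,-0.29]],[1,[0,0,0],[0,0,-0.435]],[1,[0,0,0],[0,0,-0.58]],[1,[0,0,0],[0,0,-0.725]]]'

```text
t: 2.1
tcp_pos: [0.3721, -0.1223, 0.2508]
tool_rot: [[-1.0, 0.028, -0.0], [0.028, 1.0, 0.0], [0.0, 0.0, -1.0]]
force: [0.5, -0.1, 0.9]
gripper_width: 0.0853
```

>>> send_rows --plan '[[1,[0,0,0],[0,0,-0.145]],[1,[0,0,0],[0,0,-0.29]],[1,[0,0,0],[0,0,-0.435]],[1,[0,0,0],[0,0,-0.58]],[1,[0,0,0],[0,0,-0.725]]]'

```text
t: 2.6
tcp_pos: [0.3721, -0.1223, 0.2507]
tool_rot: [[-0.767, -0.642, -0.001], [-0.642, 0.767, 0.0], [0.0, 0.0, -1.0]]
force: [-0.7, 0.3, -0.4]
gripper_width: 0.0856
```

```bash
python3 -c "
from h import *
o=monitor.get_obs();print(o['t'],o['q'],o['tcp_pos']);goal([.4885,.0395,.24],264.6,o=o)"
```

```text
2.6 [-3.17675154e-01 -1.36649990e-02 -1.74534791e-01  1.41046515e+00
  7.63725282e-06 -1.01483616e+00] [ 0.37206496 -0.12233639  0.25074787]
shift [-193.2   49.3   10.7] turn [ 0.001 -0.    -0.779]
```

>>> send_rows --plan '[[1,[-39,10,2],[0,0,-0.145]],[1,[-78,20,4],[0,0,-0.29]],[1,[-117,30,6],[0,0,-0.435]],[1,[-156,40,8],[0,0,-0.58]],[1,[-193,49,11],[0,0,-0.725]]]'

```text
t: 3.1
tcp_pos: [0.4904, 0.0401, 0.2397]
tool_rot: [[-0.148, -0.989, -0.0], [-0.989, 0.148, 0.0], [0.0, 0.0, -1.0]]
force: [0.2, -0.1, -0.2]
gripper_width: 0.0856
```

>>> send_rows --plan '[[1,[0,0,0],[0,0,-0.053]],[1,[0,0,0],[0,0,-0.053]]]'

```text
t: 3.3
tcp_pos: [0.4897, 0.0391, 0.2393]
tool_rot: [[-0.099, -0.995, -0.001], [-0.995, 0.099, -0.0], [0.0, 0.001, -1.0]]
force: [-0.4, -0.7, -0.7]
gripper_width: 0.0852
```

```bash
python3 - <<'E'
from h import *
o=monitor.get_obs();print(o['t'],o['tcp_pos']);goal([.4885,.0395,.112],264.6,o=o)
d=grab('wrist'); cv2.imwrite('pics/w1.png',cv2.resize(d['pixels'],(640,480)))
print(np.round(d['R'].T@-d['t'],3),np.round(d['R'],2).tolist())
print(proj(d,[[.4885,.0395,.142],[.505,.218,.132]])*1.25)
E
```

```text
3.3 [0.48969072 0.03911903 0.23927449]
shift [ -0.3   1.  127.3] turn [ 0.001 -0.    -0.005]
[ 0.482 -0.033  0.407] [[-1.0, 0.1, 0.0], [0.1, 0.95, 0.28], [0.03, 0.28, -0.96]]
[[311.3836525  229.56061461]
 [312.83525898 418.507377  ]]
```

View pics/w1.png

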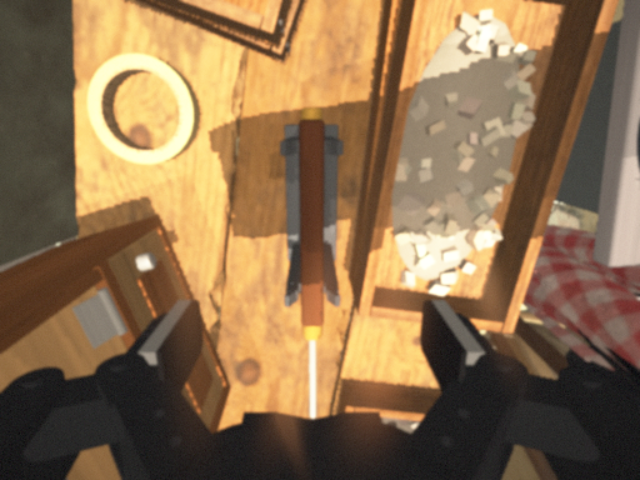

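Wrist view: the grip runs along u≈312, from v≈118 to the ferrule at ≈326. This matches the prediction to 1–2 mm.

```bash
python3 - <<'E'
from h import *
d=load('wrist'); z=np.array([0,0,1.])
a=[ray(d,(np.array(p)/1.25),z,.142) for p in [(313,326),(311,118)]]; print(a, (a[0]+a[1])/2, np.linalg.norm(a[0]-a[1]))
hsv=cv2.cvtColor(d['pixels'],cv2.COLOR_BGR2HSV)
print([(v,hsv[v,250].tolist()) for v in list(range(84,100,2))+list(range(252,276,2))])
E
```

```text
[array([0.49516804, 0.11918895, 0.142     ]), array([ 0.48094692, -0.03866264,  0.142     ])] [0.48805748 0.04026315 0.142     ] 0.1584908991749628
[(84, [17, 147, 238]), (86, [17, 162, 203]), (88, [18, 177, 199]), (90, [18, 173, 203]), (92, [18, 174, 195]), (94, [19, 178, 179]), (96, [14, 161, 103]), (98, [8, 148, 93]), (252, [11, 156, 204]), (254, [11, 161, 201]), (256, [11, 160, 202]), (258, [11, 158, 202]), (260, [16, 163, 232]), (262, [26, 147, 255]), (264, [26, 145, 255]), (266, [26, 143, 255]), (268, [27, 140, 255]), (270, [26, 143, 255]), (272, [25, 56, 255]), (274, [24, 14, 254])]
```

>>> send_rows --plan '[[1,[0,1,30],[0,0,-0.005]],[1,[0,1,60],[0,0,-0.005]],[1,[0,1,90],[0,0,-0.005]],[1,[0,1,115],[0,0,-0.005]],[1,[0,1,127],[0,0,-0.005]]]'

```text
t: 3.85
tcp_pos: [0.4873, 0.0377, 0.1113]
tool_rot: [[-0.099, -0.995, -0.002], [-0.995, 0.099, -0.0], [0.0, 0.002, -1.0]]
force: [0.6, -0.6, 0.4]
gripper_width: 0.0855
```

>>> send_rows --plan '[[-1,[0,0,0],[0,0,0]],[-1,[0,0,0],[0,0,0]],[-1,[0,0,0],[0,0,0]],[-1,[0,0,0],[0,0,0]],[-1,[0,0,0],[0,0,0]]]' --grip_force 80

```text
t: 4.35
tcp_pos: [0.4893, 0.0385, 0.1139]
tool_rot: [[-0.097, -0.995, 0.002], [-0.995, 0.097, 0.0], [-0.0, -0.001, -1.0]]
force: [-5.1, -0.7, 15.0]
gripper_width: 0.0141
```

>>> send_rows --plan '[[-1,[0,0,0],[0,0,0]],[-1,[0,0,-8],[0,0,0]],[-1,[0,0,-20],[0,0,0]],[-1,[0,0,-40],[0,0,0]],[-1,[0,0,-60],[0,0,0]]]'

```text
t: 4.85
tcp_pos: [0.4886, 0.0385, 0.1744]
tool_rot: [[-0.096, -0.995, 0.0], [-0.995, 0.096, -0.0], [0.0, -0.0, -1.0]]
force: [0.0, 0.3, -2.1]
gripper_width: 0.0133
```

```bash
python3 -c "
from h import *
o=monitor.get_obs();print(o['t']);goal([.41,.116,.28],264.6,o=o);goal([.41,.116,.28],190.7,o=o)"
```

```text
4.85
shift [ -69.6   85.7 -105.6] turn [-0.    -0.    -0.002]
shift [ -69.6   85.7 -105.6] turn [-0.     0.     1.287]
```

>>> send_rows --plan '[[-1,[-10,10,-30],[0,0,0]],[-1,[-25,30,-60],[0,0,0.03]],[-1,[-40,55,-85],[0,0,0.1]],[-1,[-60,75,-100],[0,0,0.2]],[-1,[-70,86,-106],[0,0,0.32]]]'

```text
t: 5.35
tcp_pos: [0.4092, 0.1177, 0.2817]
tool_rot: [[-0.408, -0.913, 0.003], [-0.913, 0.408, 0.001], [-0.002, -0.002, -1.0]]
force: [-0.3, -0.4, -2.5]
gripper_width: 0.0133
```

>>> send_rows --plan '[[-1,[0,0,0],[0,0,0.12]],[-1,[0,0,0],[0,0,0.24]],[-1,[0,0,0],[0,0,0.36]],[-1,[0,0,0],[0,0,0.48]],[-1,[0,0,0],[0,0,0.6]]]'

```text
t: 5.85
tcp_pos: [0.4098, 0.1165, 0.2799]
tool_rot: [[-0.853, -0.522, 0.001], [-0.522, 0.853, 0.0], [-0.001, -0.0, -1.0]]
force: [-0.2, 0.1, -2.3]
gripper_width: 0.0135
```

>>> send_rows --plan '[[-1,[0,0,0],[0,0,0.11]],[-1,[0,0,0],[0,0,0.21]],[-1,[0,0,0],[0,0,0.29]],[-1,[0,0,0],[0,0,0.34]],[-1,[0,0,0],[0,0,0.365]]]'

```text
t: 6.35
tcp_pos: [0.4098, 0.1165, 0.2798]
tool_rot: [[-0.982, -0.186, 0.001], [-0.186, 0.982, 0.0], [-0.001, 0.0, -1.0]]
force: [-0.1, 0.3, -2.3]
gripper_width: 0.0136
```

```bash
python3 - <<'E'
from h import *
o=monitor.get_obs();print(o['t'],o['q'],o['tcp_pos']);goal([.41,.116,.28],190.7,o=o)
s=grab('scene');t=grab('top')
a=cv2.resize(s['pixels'][120:270,150:350],(800,600),interpolation=cv2.INTER_CUBIC)
cv2.imwrite('pics/s2.png',a)
b=cv2.resize(t['pixels'][80:260,170:410],(800,600),interpolation=cv2.INTER_CUBIC); cv2.imwrite('pics/t2.png',b)
E
```

```text
6.35 [ 2.76890783e-01  5.86811207e-02 -2.72792063e-02  1.48418374e+00
  3.71398500e-05  8.93231013e-02] [0.40983394 0.11648431 0.27977759]
shift [-0.1 -0.5 -0.2] turn [0.    0.001 0.001]
```

View pics/s2.png

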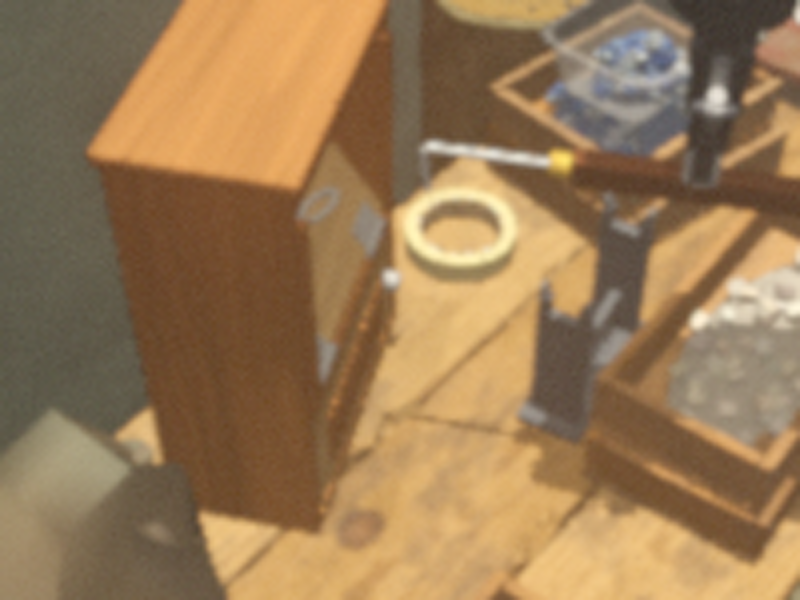

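View pics/t2.png

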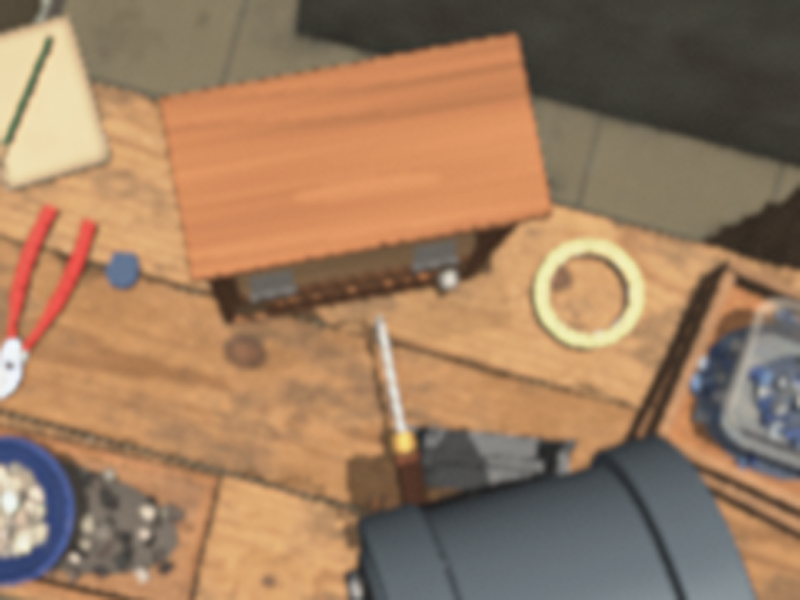

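The scene crop shows the hook corner at (427,147), its tip at (427,187), and the ring centred at (320,204). In the top crop the rod's front end is at (379,318).

```bash
python3 - <<'E'
from h import *
s=load('scene');t=load('top'); o=monitor.get_obs(); T=o['tcp_pos']
cx=np.array([np.cos(np.radians(10.7)),np.sin(np.radians(10.7)),0]); cy=np.array([-cx[1],cx[0],0]); O=np.array([.641,.159,0])
fr=lambda p:np.round([(p-O)@cx*1e3,(p-O)@cy*1e3,p[2]*1e3],1)
print('tcp',fr(T))
for n,uv in [('corner',(256.75,156.75)),('tip',(256.7,166.7))]: print(n,fr(ray(s,uv,cy,cy@T)))
print('top tip',fr(ray(t,(283.7,175.6),np.array([0,0,1.]),T[2]+.022)))
for n,uv in [('eye',(320,204)),('ringL',(301,213)),('ringR',(340,194))]:
    p=(150+uv[0]/4,120+uv[1]/4); print(n,fr(ray(s,p,cy,cy@O)))
# predicted ring pixels for th
for th in (.45,.5,.55,.6):
    xf=np.cos(th)*cx-np.sin(th)*np.array([0,0,1.]); zf=np.sin(th)*cx+np.cos(th)*np.array([0,0,1.]); E=O+[0,0,.14]+.085*zf-.028*xf
    print(th,fr(E),[np.round((proj(s,E+dd)-[150,120])*4) .tolist() for dd in (0*xf,.0155*xf,-.0155*xf,.0155*cy,-.0155*cy)])
# front top corner check, and front face check by depth (left post/sill in the scene, top)
P=pts(t); m=(P[...,2]>.11)&(P[...,2]<.145)&(P[...,0]>.56)&(P[...,0]<.7)&(P[...,1]>0)&(P[...,1]<.3)
q=P[m]; print('sill x',m.sum(),np.percentile((q-O)@cx,[2,10,50])*1e3)
# left side bottom front corner of cupboard in scene at crop (320,528)
print('footcorner',fr(ray(s,(230,252),np.array([0,0,1.]),0)),'expected 0,120,0')
print('roof front-left',fr(ray(s,(150+298/4,120+188/4),np.array([0,0,1.]),.357)),'expected -10,120+')
E
```

```text
tcp [-235.     1.1  279.5]
corner [-58.4   1.1 291.9]
tip [-58.3   1.1 257.2]
top tip [-56.    1.  301.5]
eye [ 19.6  -0.  224.9]
ringL [ 34.4  -0.  213.3]
ringR [  4.4  -0.  237.2]
0.45 [ 11.8   0.  228.7] [[330.0, 202.0], [312.0, 206.0], [349.0, 197.0], [324.0, 216.0], [336.0, 188.0]]
0.5 [ 16.2  -0.  228. ] [[324.0, 201.0], [307.0, 206.0], [343.0, 196.0], [318.0, 216.0], [331.0, 187.0]]
0.55 [ 20.6  -0.  227.1] [[319.0, 201.0], [301.0, 207.0], [336.0, 196.0], [312.0, 216.0], [325.0, 187.0]]
0.6 [ 24.9  -0.  226. ] [[313.0, 202.0], [296.0, 208.0], [330.0, 195.0], [306.0, 216.0], [319.0, 188.0]]
sill x 284 [-1.46316886 -1.01696021  2.05610908]
footcorner [ -2.  115.3   0. ] expected 0,120,0
roof front-left [-13.6 132.5 357. ] expected -10,120+
```

>>> send_rows --plan '[[-1,[-15,0,0],[0,0,0]],[-1,[-35,-1,0],[0,0,0]],[-1,[-55,-1,0],[0,0,0]],[-1,[-72,-1,0],[0,0,0]],[-1,[-78,-1,0],[0,0,0]]]'

```text
t: 6.95
tcp_pos: [0.4877, 0.1303, 0.2787]
tool_rot: [[-0.982, -0.189, -0.0], [-0.189, 0.982, -0.0], [0.0, -0.0, -1.0]]
force: [-0.2, 0.8, -2.2]
gripper_width: 0.0127
```

>>> send_rows --plan '[[-1,[0,0,0],[0,0,0]],[-1,[0,0,0],[0,0,0]]]'

```text
t: 7.15
tcp_pos: [0.4862, 0.1301, 0.2791]
tool_rot: [[-0.982, -0.188, -0.0], [-0.188, 0.982, 0.0], [0.0, 0.0, -1.0]]
force: [-0.7, 0.9, -2.1]
gripper_width: 0.0134
```

```bash
python3 - <<'E'
from h import *
o=monitor.get_obs();print(o['t'],o['tcp_pos'],o['force'])
s=grab('scene')
cv2.imwrite('pics/s3.png',cv2.resize(s['pixels'][140:215,200:300],(800,600),interpolation=cv2.INTER_CUBIC))
E
```

```text
7.15 [0.48615671 0.13007814 0.27911098] [-0.72342001  0.85987901 -2.06910516]
```

View pics/s3.png

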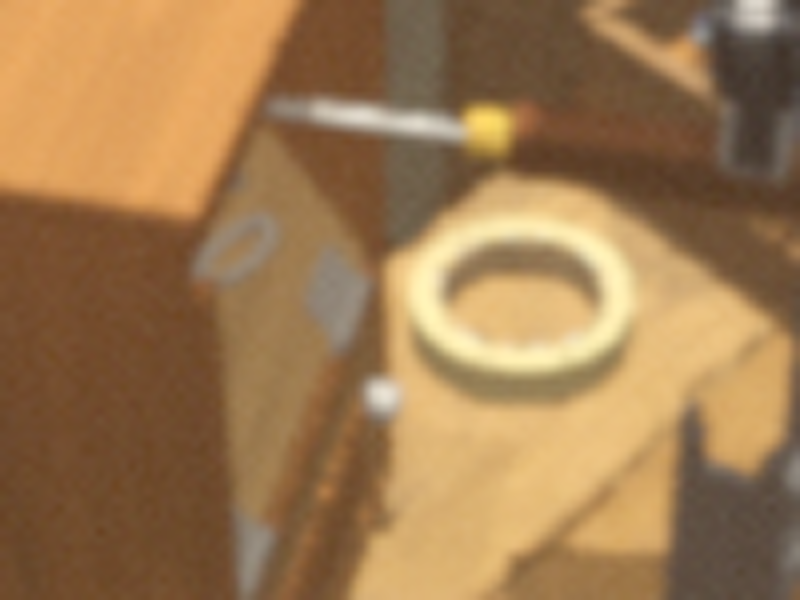

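The hook tip shows just below the roof edge at (235,182), in line above the ring centre at (238,245). Going down.

>>> send_rows --plan '[[-1,[0,0,4],[0,0,0]],[-1,[0,0,8],[0,0,0]],[-1,[0,0,12],[0,0,0]],[-1,[0,0,16],[0,0,0]],[-1,[0,0,20],[0,0,0]]]'

```text
t: 7.7
tcp_pos: [0.4866, 0.1302, 0.2586]
tool_rot: [[-0.982, -0.188, -0.0], [-0.188, 0.982, -0.0], [0.0, -0.0, -1.0]]
force: [-0.2, -0.1, -2.0]
gripper_width: 0.0133
```

>>> send_rows --plan '[[-1,[0,0,4],[0,0,0]],[-1,[0,0,7],[0,0,0]],[-1,[0,0,10],[0,0,0]]]'

```text
t: 8.0
tcp_pos: [0.4867, 0.1302, 0.2487]
tool_rot: [[-0.982, -0.188, -0.0], [-0.188, 0.982, -0.0], [0.0, -0.0, -1.0]]
force: [0.2, 0.4, -1.9]
gripper_width: 0.0133
```

>>> send_rows --plan '[[-1,[0,0,4],[0,0,0]],[-1,[0,0,8],[0,0,0]],[-1,[0,0,12],[0,0,0]],[-1,[0,0,13],[0,0,0]]]'

```text
t: 8.4
tcp_pos: [0.4865, 0.1301, 0.2354]
tool_rot: [[-0.982, -0.188, -0.001], [-0.188, 0.982, -0.0], [0.001, -0.0, -1.0]]
force: [-0.2, -0.0, -1.9]
gripper_width: 0.0132
```

```bash
python3 - <<'E'
from h import *
o=monitor.get_obs();print(o['t'],o['tcp_pos'],o['force'],o['moment'])
s=grab('scene')
cv2.imwrite('pics/s4.png',cv2.resize(s['pixels'][140:215,200:300],(800,600),interpolation=cv2.INTER_CUBIC))
E
```

```text
8.4 [0.48646281 0.13011204 0.23540649] [-0.1740783  -0.00752155 -1.92286419] [-0.00152521  0.00062635  0.0541949 ]
```

View pics/s4.png

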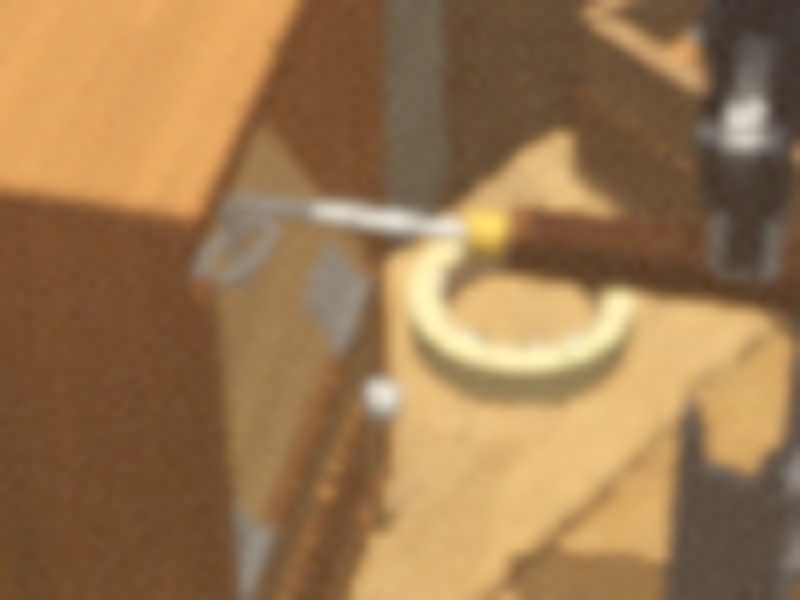

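The shank enters the ring at (240,240) and there is no contact force. Drawing gently.

>>> send_rows --plan '[[-1,[2,0,0],[0,0,0]],[-1,[4,0,0],[0,0,0]],[-1,[6,0,0],[0,0,0]],[-1,[8,0,0],[0,0,0]],[-1,[10,0,0],[0,0,0]]]'

```text
t: 8.95
tcp_pos: [0.4771, 0.1283, 0.2362]
tool_rot: [[-0.982, -0.188, 0.001], [-0.188, 0.982, 0.0], [-0.001, 0.0, -1.0]]
force: [4.5, 1.0, -1.9]
gripper_width: 0.0132
```

>>> send_rows --plan '[[-1,[1,0,0],[0,0,0]],[-1,[3,0,0],[0,0,0]],[-1,[4,0,0],[0,0,0]],[-1,[6,0,0],[0,0,0]],[-1,[7,0,0],[0,0,0]]]'

```text
t: 9.45
tcp_pos: [0.4698, 0.1269, 0.236]
tool_rot: [[-0.982, -0.188, -0.0], [-0.188, 0.982, 0.0], [0.0, 0.0, -1.0]]
force: [3.5, 0.2, -2.5]
gripper_width: 0.0134
```

>>> send_rows --plan '[[-1,[2,0,0],[0,0,0]],[-1,[4,0,0],[0,0,0]],[-1,[6,0,0.5],[0,0,0]],[-1,[8,0,1],[0,0,0]],[-1,[10,0,1],[0,0,0]]]'

```text
t: 9.95
tcp_pos: [0.4599, 0.125, 0.2349]
tool_rot: [[-0.982, -0.188, -0.0], [-0.188, 0.982, -0.0], [0.0, -0.0, -1.0]]
force: [3.6, 0.2, -2.5]
gripper_width: 0.0132
```

>>> send_rows --plan '[[-1,[2,0,0],[0,0,0]],[-1,[4,0,1],[0,0,0]],[-1,[6,0,2],[0,0,0]],[-1,[8,0,3],[0,0,0]],[-1,[10,0,3],[0,0,0]]]'

```text
t: 10.45
tcp_pos: [0.4501, 0.1231, 0.2318]
tool_rot: [[-0.982, -0.188, -0.0], [-0.188, 0.982, -0.0], [0.0, -0.0, -1.0]]
force: [2.4, 0.5, -1.7]
gripper_width: 0.0134
```

>>> send_rows --plan '[[-1,[1,0,0],[0,0,0]],[-1,[2,0,1],[0,0,0]],[-1,[3,0,1],[0,0,0]],[-1,[4,0,2],[0,0,0]],[-1,[5,0,2],[0,0,0]]]'

```text
t: 10.95
tcp_pos: [0.4453, 0.1222, 0.2299]
tool_rot: [[-0.982, -0.188, -0.0], [-0.188, 0.982, -0.0], [0.0, -0.0, -1.0]]
force: [2.2, 0.9, -1.9]
gripper_width: 0.0131
```

```bash
python3 - <<'E'
from h import *
o=monitor.get_obs();print(o['t'],o['tcp_pos'],o['force'],o['moment'])
cx=np.array([np.cos(np.radians(10.7)),np.sin(np.radians(10.7)),0]);print('bear x',((np.array(o['tcp_pos'])-[.641,.159,0])@cx+.175)*1e3)
s=grab('scene')
cv2.imwrite('pics/s5.png',cv2.resize(s['pixels'][140:215,200:300],(800,600),interpolation=cv2.INTER_CUBIC))
E
```

```text
10.95 [0.4453343  0.12222326 0.22985814] [ 2.18427749  0.91937027 -1.92321065] [ 0.09217061 -0.74116368 -0.04082461]
bear x -24.09183539664478
```

View pics/s5.png

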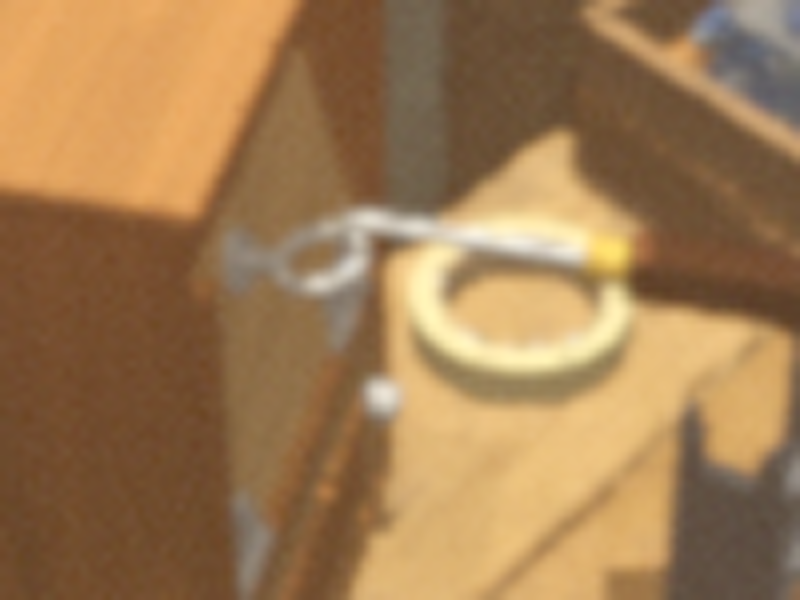

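The hook bears in the ring and the flap is at about 0.16 rad. Now slowly into the catch.

>>> send_rows --plan '[[-1,[1,0,0],[0,0,0]],[-1,[2,0,1],[0,0,0]],[-1,[3,0,1],[0,0,0]],[-1,[4,0,1],[0,0,0]],[-1,[5,0,2],[0,0,0]]]'

```text
t: 11.5
tcp_pos: [0.4405, 0.1213, 0.228]
tool_rot: [[-0.982, -0.188, 0.0], [-0.188, 0.982, 0.0], [-0.0, -0.0, -1.0]]
force: [3.3, 0.8, -2.6]
gripper_width: 0.0131
```

>>> send_rows --plan '[[-1,[0.5,0,0],[0,0,0]],[-1,[1,0,0],[0,0,0]],[-1,[1.5,0,0],[0,0,0]],[-1,[2,0,0],[0,0,0]],[-1,[2,0,0],[0,0,0]]]'

```text
t: 12.0
tcp_pos: [0.4385, 0.1209, 0.228]
tool_rot: [[-0.982, -0.188, -0.0], [-0.188, 0.982, -0.0], [0.0, -0.0, -1.0]]
force: [3.0, 0.7, -1.0]
gripper_width: 0.0134
```

>>> send_rows --plan '[[-1,[0.5,0,0],[0,0,0]],[-1,[1,0,0],[0,0,0]],[-1,[1.5,0,0],[0,0,0]],[-1,[2,0,0],[0,0,0]]]'

```text
t: 12.4
tcp_pos: [0.4365, 0.1206, 0.228]
tool_rot: [[-0.982, -0.188, 0.0], [-0.188, 0.982, -0.0], [-0.0, -0.0, -1.0]]
force: [3.2, 0.4, -2.0]
gripper_width: 0.0137
```

>>> send_rows --plan '[[-1,[0.5,0,0],[0,0,0]],[-1,[1,0,0],[0,0,0]]]'

```text
t: 12.6
tcp_pos: [0.4355, 0.1204, 0.228]
tool_rot: [[-0.982, -0.188, -0.0], [-0.188, 0.982, 0.0], [0.0, 0.0, -1.0]]
force: [4.0, 1.0, -2.5]
gripper_width: 0.0135
```

>>> send_rows --plan '[[-1,[0.5,0,0],[0,0,0]],[-1,[1,0,0],[0,0,0]]]'

```text
t: 12.8
tcp_pos: [0.4346, 0.1202, 0.228]
tool_rot: [[-0.982, -0.188, -0.0], [-0.188, 0.982, -0.0], [0.0, -0.0, -1.0]]
force: [3.3, 0.7, -1.7]
gripper_width: 0.0133
```

>>> send_rows --plan '[[-1,[0.5,0,0],[0,0,0]],[-1,[1,0,0],[0,0,0]]]'

```text
t: 13.0
tcp_pos: [0.4336, 0.12, 0.228]
tool_rot: [[-0.982, -0.188, 0.0], [-0.188, 0.982, -0.0], [-0.0, -0.0, -1.0]]
force: [2.5, 0.6, -2.3]
gripper_width: 0.0132
```

>>> send_rows --plan '[[-1,[0.5,0,0],[0,0,0]],[-1,[1,0,0],[0,0,0]]]'

```text
t: 13.2
tcp_pos: [0.4326, 0.1198, 0.228]
tool_rot: [[-0.982, -0.188, 0.0], [-0.188, 0.982, -0.0], [-0.0, -0.0, -1.0]]
force: [3.2, 1.3, -2.6]
gripper_width: 0.0129
```

>>> send_rows --plan '[[-1,[0.5,0,0],[0,0,0]],[-1,[1,0,0],[0,0,0]]]'

```text
t: 13.4
tcp_pos: [0.4316, 0.1196, 0.228]
tool_rot: [[-0.982, -0.188, -0.0], [-0.188, 0.982, 0.0], [0.0, 0.0, -1.0]]
force: [3.3, 0.8, -2.0]
gripper_width: 0.0135
```

>>> send_rows --plan '[[-1,[0.5,0,0],[0,0,0]],[-1,[1,0,0],[0,0,0]]]'

```text
t: 13.6
tcp_pos: [0.4309, 0.1195, 0.228]
tool_rot: [[-0.982, -0.188, 0.001], [-0.188, 0.982, 0.0], [-0.001, -0.0, -1.0]]
force: [6.6, 1.4, -1.8]
gripper_width: 0.0133
```

>>> send_rows --plan '[[-1,[0.5,0,0],[0,0,0]],[-1,[1,0,0],[0,0,0]]]'

```text
t: 13.8
tcp_pos: [0.4307, 0.1195, 0.2283]
tool_rot: [[-0.982, -0.188, 0.002], [-0.188, 0.982, 0.0], [-0.002, 0.0, -1.0]]
force: [9.8, 1.8, -3.2]
gripper_width: 0.0133
```

```bash
python3 - <<'E'
from h import *
o=monitor.get_obs();print(o['t'],o['tcp_pos'],o['force'],o['moment'])
s=grab('scene')
cv2.imwrite('pics/s6.png',cv2.resize(s['pixels'][140:215,200:300],(800,600),interpolation=cv2.INTER_CUBIC))
E
```

```text
13.8 [0.43066685 0.11945095 0.22827809] [ 9.7902104   1.76801801 -3.22840423] [ 0.42891957 -2.24055864 -0.03965717]
```

View pics/s6.png

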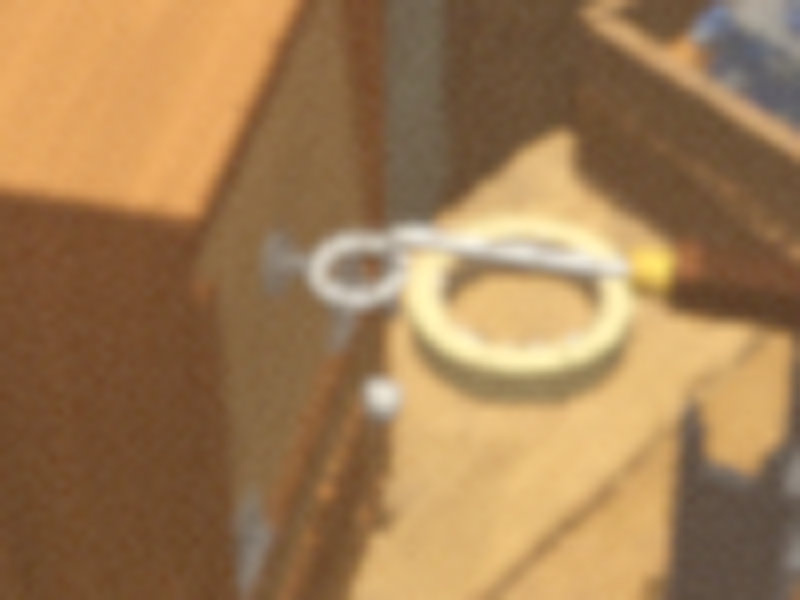

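The ring, at (355,270), is still hooked and the flap is at the catch. Continuing in fine steps.

>>> send_rows --plan '[[-1,[0.4,0,0],[0,0,0]],[-1,[0.8,0,0],[0,0,0]]]'

```text
t: 14.05
tcp_pos: [0.4299, 0.1193, 0.2283]
tool_rot: [[-0.982, -0.188, 0.002], [-0.188, 0.982, 0.0], [-0.002, 0.0, -1.0]]
force: [9.5, 1.4, -3.2]
gripper_width: 0.0132
```

>>> send_rows --plan '[[-1,[0.4,0,0],[0,0,0]],[-1,[0.8,0,0],[0,0,0]]]'

```text
t: 14.25
tcp_pos: [0.4289, 0.1191, 0.2282]
tool_rot: [[-0.982, -0.188, 0.002], [-0.188, 0.982, 0.0], [-0.002, 0.0, -1.0]]
force: [7.6, 1.6, -3.1]
gripper_width: 0.0136
```

>>> send_rows --plan '[[-1,[0.4,0,0],[0,0,0]],[-1,[0.8,0,0],[0,0,0]]]'

```text
t: 14.45
tcp_pos: [0.4279, 0.1189, 0.2281]
tool_rot: [[-0.982, -0.188, 0.001], [-0.188, 0.982, 0.0], [-0.001, -0.0, -1.0]]
force: [5.3, 0.4, -3.1]
gripper_width: 0.013
```

>>> send_rows --plan '[[-1,[0.4,0,0],[0,0,0]],[-1,[0.8,0,0],[0,0,0]]]'

```text
t: 14.65
tcp_pos: [0.4269, 0.1187, 0.2281]
tool_rot: [[-0.982, -0.188, 0.001], [-0.188, 0.982, 0.0], [-0.001, 0.0, -1.0]]
force: [5.2, 1.8, -2.6]
gripper_width: 0.013
```

>>> send_rows --plan '[[-1,[0.4,0,0],[0,0,0]],[-1,[0.8,0,0],[0,0,0]]]'

```text
t: 14.85
tcp_pos: [0.4258, 0.1185, 0.228]
tool_rot: [[-0.982, -0.188, 0.0], [-0.188, 0.982, 0.0], [-0.0, 0.0, -1.0]]
force: [3.2, 1.5, -3.1]
gripper_width: 0.0131
```

>>> send_rows --plan '[[-1,[0.4,0,0],[0,0,0]],[-1,[0.8,0,0],[0,0,0]]]'

```text
t: 15.05
tcp_pos: [0.4251, 0.1184, 0.228]
tool_rot: [[-0.982, -0.188, 0.0], [-0.188, 0.982, 0.0], [-0.0, 0.0, -1.0]]
force: [6.7, 1.7, -2.3]
gripper_width: 0.0131
```

>>> send_rows --plan '[[-1,[0.4,0,0],[0,0,0]],[-1,[0.8,0,0],[0,0,0]]]'

```text
t: 15.25
tcp_pos: [0.4249, 0.1183, 0.2282]
tool_rot: [[-0.982, -0.188, 0.001], [-0.188, 0.982, 0.0], [-0.001, 0.0, -1.0]]
force: [9.5, 2.9, -4.8]
gripper_width: 0.0133
```

The force fell to 3 N and then rose against the solid stop 6 mm past the onset, so the flap is home. Now unhook: centre the hook in the ring and lift.

>>> send_rows --plan '[[-1,[-2,0,0],[0,0,0]],[-1,[-5,0,0],[0,0,0]],[-1,[-8,0,0],[0,0,0]],[-1,[-10,0,0],[0,0,0]],[-1,[-10,0,0],[0,0,0]]]'

```text
t: 15.75
tcp_pos: [0.4341, 0.1201, 0.2278]
tool_rot: [[-0.982, -0.188, -0.0], [-0.188, 0.982, -0.0], [0.0, -0.0, -1.0]]
force: [0.4, 0.7, -2.5]
gripper_width: 0.0133
```

>>> send_rows --plan '[[-1,[0,0,-4],[0,0,0]],[-1,[0,0,-8],[0,0,0]]]'

```text
t: 15.95
tcp_pos: [0.4339, 0.12, 0.2363]
tool_rot: [[-0.982, -0.188, -0.0], [-0.188, 0.982, -0.0], [0.0, -0.0, -1.0]]
force: [0.1, 0.9, -2.0]
gripper_width: 0.0135
```

>>> send_rows --plan '[[-1,[0,0,-6],[0,0,0]],[-1,[0,0,-14],[0,0,0]],[-1,[0,0,-22],[0,0,0]],[-1,[0,0,-30],[0,0,0]],[-1,[0,0,-34],[0,0,0]]]'

```text
t: 16.45
tcp_pos: [0.4343, 0.1202, 0.271]
tool_rot: [[-0.982, -0.188, 0.001], [-0.188, 0.982, 0.0], [-0.001, 0.0, -1.0]]
force: [-0.3, -0.3, -3.7]
gripper_width: 0.0134
```

```bash
python3 - <<'E'
from h import *
o=monitor.get_obs();print(o['t'],o['tcp_pos'],o['force'],o['moment'])
s=grab('scene')
cv2.imwrite('pics/s7.png',cv2.resize(s['pixels'][110:260,190:390],(800,600),interpolation=cv2.INTER_CUBIC))
E
```

```text
16.45 [0.43431565 0.12015032 0.27100341] [-0.34555399 -0.26743173 -3.65454383] [ 0.00100455  0.03788927 -0.04702318]
```

View pics/s7.png

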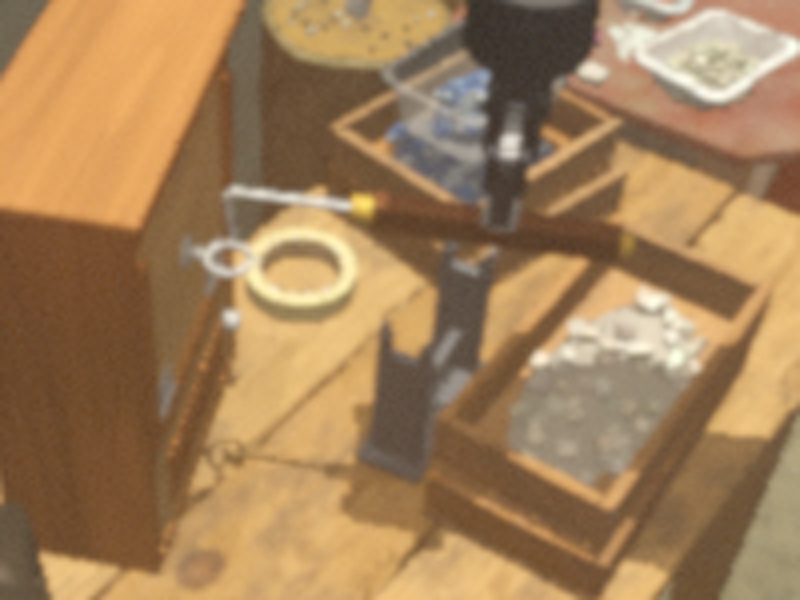

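The hook is clear above the ring, whose centre is at (228,259). I'll check the ring against the shut prediction and the pole's slip and pitch.

```bash
python3 - <<'E'
from h import *
s=load('scene'); o=monitor.get_obs(); T=o['tcp_pos']
cx=np.array([np.cos(np.radians(10.7)),np.sin(np.radians(10.7)),0]); cy=np.array([-cx[1],cx[0],0]); O=np.array([.641,.159,0])
fr=lambda p:np.round([(p-O)@cx*1e3,(p-O)@cy*1e3,p[2]*1e3],1)
pix=lambda u,v:(190+u/4,110+v/4)
print('eye',fr(ray(s,pix(228,259),cy,cy@O)),'tcp',fr(T))
for n,uv in [('corner',(231,190)),('ferrule',(362,206)),('rear knob',(627,243))]: print(n,fr(ray(s,pix(*uv),cy,cy@T)))
goal([.489,.0385,.271],264.6,o=o)
E
```

```text
eye [-30.   -0.  220.9] tcp [-2.102e+02  2.000e-01  2.712e+02]
corner [-3.330e+01  2.000e-01  2.839e+02]
ferrule [-1.225e+02  2.000e-01  2.871e+02]
rear knob [-2.937e+02  2.000e-01  2.893e+02]
shift [-38.2 -90.5   0.2] turn [-1.000e-03  1.000e-03 -1.287e+00]
```

>>> send_rows --plan '[[-1,[10,0,-3],[0,0,0]],[-1,[25,0,-6],[0,0,0]],[-1,[40,0,-8],[0,0,0]],[-1,[50,0,-8],[0,0,0]],[-1,[50,0,-8],[0,0,0]]]'

```text
t: 17.0
tcp_pos: [0.3838, 0.1105, 0.2782]
tool_rot: [[-0.982, -0.188, 0.0], [-0.188, 0.982, 0.0], [-0.0, 0.0, -1.0]]
force: [0.7, 0.5, -1.8]
gripper_width: 0.0133
```

The eye reads (−30, 221), against a shut value of (−28, 225), with the same bias as before. So the flap is shut, and the pole has not slipped. Swinging back to the rest.

>>> send_rows --plan '[[-1,[0,0,0],[0,0,-0.08]],[-1,[0,0,0],[0,0,-0.2]],[-1,[0,0,0],[0,0,-0.32]],[-1,[0,0,0],[0,0,-0.44]],[-1,[0,0,0],[0,0,-0.56]]]'

```text
t: 17.5
tcp_pos: [0.3852, 0.1107, 0.2777]
tool_rot: [[-0.729, -0.685, -0.0], [-0.685, 0.729, -0.0], [0.0, 0.0, -1.0]]
force: [1.0, -0.1, -1.7]
gripper_width: 0.0134
```

>>> send_rows --plan '[[-1,[0,0,0],[0,0,-0.12]],[-1,[0,0,0],[0,0,-0.24]],[-1,[0,0,0],[0,0,-0.36]],[-1,[0,0,0],[0,0,-0.48]],[-1,[0,0,0],[0,0,-0.6]]]'

```text
t: 18.0
tcp_pos: [0.3852, 0.1107, 0.2777]
tool_rot: [[-0.215, -0.977, -0.0], [-0.977, 0.215, -0.0], [0.0, 0.0, -1.0]]
force: [-0.3, -0.3, -2.4]
gripper_width: 0.0134
```

>>> send_rows --plan '[[-1,[0,0,0],[0,0,-0.08]],[-1,[0,0,0],[0,0,-0.12]],[-1,[0,0,0],[0,0,-0.127]]]'

```text
t: 18.3
tcp_pos: [0.3852, 0.1107, 0.2777]
tool_rot: [[-0.094, -0.996, -0.0], [-0.996, 0.094, -0.0], [0.0, 0.0, -1.0]]
force: [0.1, -0.3, -1.5]
gripper_width: 0.0133
```

```bash
python3 - <<'E'
from h import *
o=monitor.get_obs();print(o['t'],o['tcp_pos'])
goal([.489,.0385,.180],264.6,o=o)
E
```

```text
18.3 [0.3851573  0.11071181 0.27770123]
shift [  62.2 -110.2   97.7] turn [ 0.    -0.     0.001]
```

>>> send_rows --plan '[[-1,[15,-25,0],[0,0,0]],[-1,[32,-55,0],[0,0,0]],[-1,[48,-85,0],[0,0,0]],[-1,[60,-106,0],[0,0,0]],[-1,[62,-110,0],[0,0,0]]]'

```text
t: 18.8
tcp_pos: [0.4902, 0.0371, 0.277]
tool_rot: [[-0.097, -0.995, -0.001], [-0.995, 0.097, -0.0], [0.001, 0.001, -1.0]]
force: [-1.0, 0.2, -2.4]
gripper_width: 0.0134
```

>>> send_rows --plan '[[-1,[0,0,20],[0,0,0]],[-1,[0,0,50],[0,0,0]],[-1,[0,0,80],[0,0,0]],[-1,[0,0,97],[0,0,0]],[-1,[0,0,97],[0,0,0]]]'

```text
t: 19.3
tcp_pos: [0.4869, 0.0388, 0.1789]
tool_rot: [[-0.095, -0.995, -0.004], [-0.995, 0.095, -0.0], [0.001, 0.004, -1.0]]
force: [-0.2, 0.6, -1.5]
gripper_width: 0.0132
```

```bash
python3 - <<'E'
from h import *
o=monitor.get_obs();print(o['t'],o['tcp_pos'])
goal([.4888,.0385,.114],264.6,o=o)
# pole line in top view, rod mask vs original
d=grab('top'); hsv=cv2.cvtColor(d['pixels'],cv2.COLOR_BGR2HSV); g=d['pixels'].mean(-1)
a=[]
for u in range(252,284,2):
    c=g[200:225,u]-145; w=np.clip(c,0,None); v=200+w.argmax()
    if w.max()>25: a.append((u,v))
print(a[0],a[-1]); X=np.array([ray(d,p,np.array([0,0,1.]),o['tcp_pos'][2]+.02) for p in a]); k=np.polyfit(X[:,1],X[:,0],1); print('yaw',90-np.degrees(np.arctan(k[0])),'x at y=.0385',np.polyval(k,.0385))
E
```

```text
19.3 [0.48690441 0.03875485 0.1789149 ]
shift [ 0.  -2.2 64.9] turn [ 0.004 -0.001 -0.001]
(256, np.int64(211)) (282, np.int64(214))
yaw 84.35734669589753 x at y=.0385 0.4855958713456965
```

>>> send_rows --plan '[[-1,[0,0,5],[0,0,0]],[-1,[0,0,10],[0,0,0]],[-1,[0,0,15],[0,0,0]],[-1,[0,0,20],[0,0,0]],[-1,[0,0,20],[0,0,0]]]'

```text
t: 19.85
tcp_pos: [0.4882, 0.0385, 0.1603]
tool_rot: [[-0.095, -0.996, -0.001], [-0.996, 0.095, -0.0], [0.0, 0.001, -1.0]]
force: [0.4, 0.6, -1.5]
gripper_width: 0.0132
```

>>> send_rows --plan '[[-1,[0,-0.5,5],[0,0,0]],[-1,[0,-0.5,11],[0,0,0]],[-1,[0,-0.5,17],[0,0,0]],[-1,[0,-0.5,23],[0,0,0]],[-1,[0,-0.5,29],[0,0,0]]]'

```text
t: 20.35
tcp_pos: [0.489, 0.0385, 0.1313]
tool_rot: [[-0.094, -0.996, -0.0], [-0.996, 0.094, 0.0], [0.0, 0.0, -1.0]]
force: [0.3, 0.5, -1.9]
gripper_width: 0.0131
```

>>> send_rows --plan '[[-1,[0,0,3],[0,0,0]],[-1,[0,0,6],[0,0,0]],[-1,[0,0,9],[0,0,0]],[-1,[0,0,12],[0,0,0]],[-1,[0,0,13],[0,0,0]]]'

```text
t: 20.85
tcp_pos: [0.489, 0.0385, 0.1187]
tool_rot: [[-0.094, -0.996, -0.0], [-0.996, 0.094, 0.0], [0.0, 0.0, -1.0]]
force: [0.2, 0.6, -2.3]
gripper_width: 0.0131
```

>>> send_rows --plan '[[-1,[0,0,1],[0,0,0]],[-1,[0,0,2],[0,0,0]],[-1,[0,0,3],[0,0,0]],[-1,[0,0,4],[0,0,0]],[-1,[0,0,5],[0,0,0]]]'

```text
t: 21.35
tcp_pos: [0.4892, 0.0385, 0.1141]
tool_rot: [[-0.094, -0.996, 0.0], [-0.996, 0.094, -0.0], [0.0, -0.0, -1.0]]
force: [-3.0, -1.3, 13.0]
gripper_width: 0.0133
```

Seated: 13 N up at the same height as the pick. Release, retreat, check.

>>> send_rows --plan '[[-0.4,[0,0,-0.5],[0,0,0]],[-0.2,[0,0,-0.5],[0,0,0]],[0.2,[0,0,-0.5],[0,0,0]],[0.6,[0,0,-0.5],[0,0,0]],[1,[0,0,-0.5],[0,0,0]]]'

```text
t: 21.85
tcp_pos: [0.4891, 0.0385, 0.1145]
tool_rot: [[-0.094, -0.996, 0.0], [-0.996, 0.094, 0.0], [-0.0, -0.0, -1.0]]
force: [0.0, -0.2, -0.2]
gripper_width: 0.0763
```

>>> send_rows --plan '[[1,[0,0,-0.5],[0,0,0]],[1,[0,0,-10],[0,0,0]],[1,[0,0,-30],[0,0,0]],[1,[0,0,-70],[0,0,0]],[1,[0,0,-110],[0,0,0]]]'

```text
t: 22.35
tcp_pos: [0.4885, 0.0385, 0.2263]
tool_rot: [[-0.094, -0.996, -0.001], [-0.996, 0.094, -0.0], [0.0, 0.001, -1.0]]
force: [0.8, 0.4, 0.9]
gripper_width: 0.0852
```

>>> send_rows --plan '[[1,[10,40,-20],[0,0,0]],[1,[20,80,-40],[0,0,0]],[1,[20,100,-50],[0,0,0]],[1,[20,100,-50],[0,0,0]],[1,[20,100,-50],[0,0,0]]]'

```text
t: 22.85
tcp_pos: [0.3879, 0.0281, 0.2752]
tool_rot: [[-0.094, -0.996, 0.002], [-0.996, 0.094, 0.0], [-0.0, -0.002, -1.0]]
force: [0.3, 0.5, -0.5]
gripper_width: 0.0854
```

```bash
python3 - <<'E'
from h import *
o=monitor.get_obs();print(o['t'],o['tcp_pos'],o['gripper_width'],o['force'])
t=grab('top');s=grab('scene')
P=pts(t)
for (u,v) in [(330,217),(310,216),(296,215),(340,218),(270,212)]: print(t['pixels'][v,u],np.round(P[v,u],3))
a=cv2.resize(t['pixels'][130:250,220:380],(500,375),interpolation=cv2.INTER_CUBIC);b=cv2.resize(s['pixels'][120:270,180:340],(300,281),interpolation=cv2.INTER_CUBIC)
m=np.zeros((375,800,3),np.uint8);m[:,:500]=a;m[:281,500:]=b;cv2.imwrite('pics/fin.png',m)
E
```

```text
22.85 [0.3879446  0.0280724  0.27515225] 0.08538340432648227 [ 0.26509868  0.54037253 -0.4814481 ]
[ 60  83 131] [0.489 0.009 0.146]
[ 64  89 140] [0.492 0.065 0.143]
[ 66  92 145] [0.494 0.104 0.14 ]
[ 62  86 137] [ 0.486 -0.02   0.14 ]
[198 212 219] [0.468 0.217 1.276]
```

View pics/fin.png

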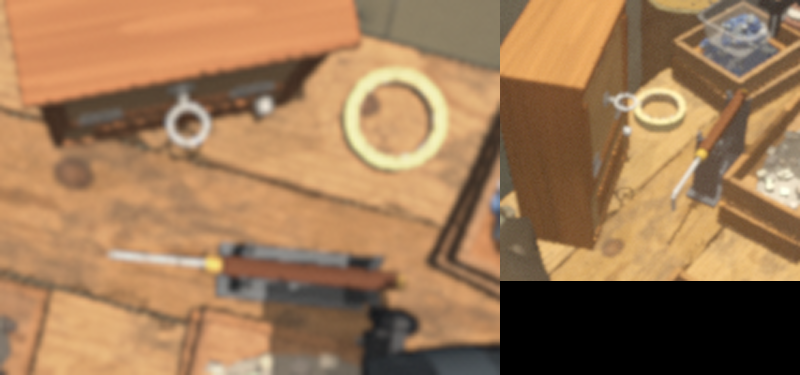

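The pole lies in both slots as at the start, grip top at about 0.142 m. The flap is shut with the ring standing out at (188,125), and the tape is where it was.

```bash
python3 -c "
from station import ticket
print(ticket.hand_in())"
```

```text
the job is handed in; nothing more can be done
None
```

I drew the vent flap shut with the hook pole, unhooked it and laid the pole back in its rest. The job was handed in at about 23 s; no verdict is reported.

- **Draw:** wrist force was about 3.5 N on the hinge and peaked near 10 N at the catch. It fell to about 3 N, then rose to about 9.5 N against the solid stop, 6 mm past where the catch began.
- **Flap:** the ring eye then read (−30, 221) mm in the cupboard frame, against (−28, 225) mm for shut. That difference is close to the camera bias I had seen before (about −1 mm and −2 to −3 mm). I did not measure the angle directly.
- **Pole:** it seated at the same tool height as the pick (0.114 m), and after release the last images show it in line and in both slots. The grip top read 0.140–0.146 m, against 0.142 m expected.
- **Bystanders:** the tape is unmoved in the last image. I did not re-check the nippers and glass lump at the end, but the arm never went near them.
- **One disagreement:** the finger opening read 13–14 mm on the 18 mm grip, which I left unexplained since the pole held without slipping.

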